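# Lock the oil stone into its honing holder

### The job

Get the oil stone ready for honing: push it along the channel of its grey holder until it is fully home against the end stop, then hang the loose steel keeper bar by its eye over the holder's upright post so that it lies across the channel's open end behind the stone, and press the bar down until the spring catch snaps over its free end and the bar lies flat on its seats at both ends. Do not knock over the oil can.

Things in the scene. Friction and masses are not known exactly. Their poses are not given: they have to be found in the camera images.
- stone_holder: Grey cast stone holder fixed to the bench. Origin on the bench under the middle of its open end (the gate); z up, +x along the channel from the gate to the end stop, +y towards the post. Deck 8 mm high, x = -26 to 200 mm. Rails: inner faces y = +-33 mm, x = 23 to 171 mm, tops 22 mm high. The keeper bar's place runs along y at x = 0, from the post at y = 56 mm to the saddle at y = -50 mm.
- end_stop (a point): Middle of the end stop's face at deck height: holder frame (183, 0, 8) mm; the stop's top is 28 mm above the bench. (Beyond the work the microscope's eyepieces overhang the bench: from x = 0.56 m on, y = -0.14 to 0.02 m, 0.17 m up; keep the wrist clear of them.)
- oil_stone: Oil stone in a brown wooden block, 62 wide, 168 long, 33 mm high (wood 22 mm high at the ends; the grey stone starts 9 mm in); 0.25 to 0.5 kg. Origin mid underside, own y along its length. Starts loose on the deck between the rails, long axis along holder x, pulled back 35 to 65 mm so that its near end bars the gate. Home: origin at holder x = 99 mm, near end x = 15 mm, top 41 mm above bench.
- keeper_bar: Loose flat steel bar, 22 mm wide, 10 mm thick, 0.15 to 0.3 kg, lying flat, tab up. Origin on the eye's axis at the underside; z up; it runs along its own -y to a square free end at y = -118 mm. Eye: ring, outer diameter 34, inner 15 mm. Fitted: origin on the post's axis, underside 18 mm above the bench, axes parallel to the holder's, 4 mm clear of the stone's near end.
- bar_tab (a point): Middle of the top of the bar's upright finger tab (bar frame 0, -54, 46 mm; centre of mass close by). The tab is 10 mm thick along the bar's x, 36 mm long along its y, 36 mm high above the bar. On the fitted bar its top is 64 mm above the bench, so fingers kept above 43 mm clear the stone.
- bar_end (a point): On the bar's underside, 12 mm short of its free end (bar frame 0, -106, 0 mm); fitted, it lies over the saddle pad. Press on the bar's top, 10 mm above this, between 88 and 106 mm from the eye's axis.
- post_foot (a point): On the post's axis at the top of the boss on which the eye rests: holder frame (0, 56, 18) mm. The steel post is 12 mm thick and rises 28 mm above this point, the last 8 mm a cone down to 5 mm.
- saddle (a point): Middle of the saddle pad on which the bar's free end rests: holder frame (0, -50, 18) mm. The pad stands between two lugs with flared tops, 26 mm apart along the holder's x, tops 8 mm above the pad.
- catch_leaf (a joint): Bent spring-steel leaf, 18 mm wide, just past the bar's free end. Its nose hooks 4 mm over the fitted bar, 1 mm above its top; a sloping lead-in rises to 47 mm above the bench. Rad: 0 at rest, about 0.2 as the bar's end passes the nose, then back to 0. It holds the bar's end up 16 to 18 mm above the saddle until pressed past: 5 to 13 N at the free end, 8 to 20 N at the tab.
- oil_can: Flat upright can of honing oil with a cork-coloured cap, 38 x 60 x 137 mm, standing loose behind the work; origin mid underside. Not to be knocked over.

How it is judged:
By the outcome, as a careful person would: the job done as asked, in the order asked, and still so for the second after the job is handed in, with the robot touching nothing.
It also fails if it takes over 56 s, if anything falls off the work surface, if the arm or the gripper's body presses on something with over 40 N, if the wrist force passes 120 N, or if a joint passes its speed limit or range.

### The arm

A 6-joint arm with a two-finger parallel gripper is mounted at the origin on a cart in front of the work surface, level with it; the furniture and walls round the work are solid. World frame = base frame: x ahead of the robot, y to its left, z up, the work surface at z = 0. Lengths are in m, angles in degrees, forces in N, time in s.
With the tool pointing down it reaches from about 0.25 to 0.725 m from the base axis. Payload 9.7 kg.
Tool frame: the origin (TCP) lies at the very end of the fingers, on their centre line; the grasp point (between the pads) lies grasp_offset behind it (grasp_offset is the distance from the TCP to the grasp point, in m); z points along the fingers, y is the line along which they close (so a half turn about z gives the same grasp; the last joint's range is limited). The gripper opens to 85 mm and grips with 20 to 120 N. Pads are 22 mm wide; open, the fingers measure 114 mm over their backs; the gripper's body (76 mm by 85 mm) begins 54 mm behind the grasp point. The pads swing forward as they close: fully open they stand 13 mm farther back than shut.
Start: joints at [63.369, 4.979, 10.078, 95.1, 0, 90], TCP at [0.247, 0.492, 0.231] pointing down, gripper open.
Joint ranges: [-179.16, 179.16], [-48.56, 103.87], [-65.8, 70.77], [-126.05, 130.52], [-82.76, 87.17], [-180, 180]. Speed limits (degrees/s): [127.2, 127.2, 147.25, 180, 180, 180].

### API

Orientations are given as [roll, pitch, yaw] about the fixed x, y, z axes, in that order (R = Rz(yaw) Ry(pitch) Rx(roll)).
In Python, from workcell import get_obs, camera, calibration, job_done, recognise, cut_out, mark_of, grasp_offset gives the robot as it stands.
- The arm moves only by the tool servo_tool, never from a script. Its argument "moves" is a list of rows, each a list of 3 entries, a list of its own where there are three numbers: the turn, a rotation vector about the tool's x, y, z in degrees, then the shift along the tool's x, y, z in m, then the opening in per cent of the stroke, from 0 (shut) to 100 (fully open). In form: [[[ax, ay, az], [x, y, z], claw], ...]. A call has 1 to 12 rows; each row shifts and turns the commanded pose from where the row before left it, along the tool's axes as they then stand; what a row does not reach is not made up. A row lasts 1/10 s, in which the tool goes at most 50 mm and 8.59 degrees, less where a joint would pass 70% of its speed; a pose out of reach is approached as far as the arm can. A call is refused whole if a number of a shift passes 0.05 or a number of a turn 8.59, either way. A call with a gripper value outside its range is refused whole. The fingers move at their own pace and stop on an object; "force" is the grip in N (left out, the last holds). Time passes only in rows, so rows that do not move let the fingers close. It gives the time, the measured TCP pose, the force, the opening and the grip force at its end, in the units of the state.
- get_obs(): the state, without advancing time (a new reading comes with each control period).
- camera(name): name is "scene" or "top" or "wrist"; returns (picture, depth): 400x640x3 uint8, red, green, blue; 400x640 float32, m along the optical axis (not along the pixel's ray), 0 where there is no reading.
- calibration(name): a dict with "camera_matrix" (3x3 intrinsics, pixels), "dist" ([k1, k2, p1, p2, k3] as OpenCV has them; the pictures are not rectified), "R" (3x3) and "t" (3): a world point X has camera coordinates R X + t. Camera axes: x right, y down, z forward; pixel columns grow to the right and rows downward; lengths in m; the calibration is good to about 2 mm. A picture is of the moment at which its call begins: read the wrist's pose just before it. calibration takes no time and is no camera call; for the wrist camera it gives the pose at the moment of the call.
- job_done(): hands the job in; it is judged then, once.
Trained networks look in the newest picture that a camera, given by its name, has taken for a name from the list of things; names that differ only in an ending like _2 or _b are one class to them, and where a whole thing is asked for, a point or a joint stands for the part that bears it (a point fixed in the world has none). Each returns a list of dicts, best first, with "score" (0 to 1); they miss things now and then, are a little off and sometimes report something else, mostly with a low value. They report only what shows in the picture. A call takes as long as a camera call.
- recognise(name, camera): "xyz" ([x, y, z] in m, in the coordinates of the camera as it stood for that picture, good to about 4 mm: the middle of the surface that is visible of it).
- cut_out(name, camera): "mask" (400x640 bool, what is visible of it).
- mark_of(name, camera): "xyz" ([x, y, z] in m, in the coordinates of the camera as it stood for that picture, good to about 4 mm: a listed point, or the origin of a listed thing).
The state is a dict: "time": time; "q": joint angles; "qd": joint speeds; "joint_efforts": joint torques, N m; "ee_pos": TCP position; "tcp_rot": TCP orientation; "wrist_force": force on the tool from outside, world axes, zero at the start; "torque": the same for the moment, N m; "opening": finger opening in m; "grasp_force": force on a finger pad.
Only numpy, scipy, OpenCV 4.12 (cv2) and the standard library are available. Lean on these libraries where they do the work, as an engineer would, in place of code of your own. Each camera call takes 0.05 s, during which the arm holds its last target. There are 200 camera calls.

## Working session

There is one attempt and no reset: what is moved stays moved. The work goes in short steps, Python scripts to look and compute and a tool call to move; the robot and the scene stay as the last step left them, time stands still between calls to the robot, and variables do not carry over. Pictures are saved under pics/ and viewed, at most 10 in all, crops included, and the job is handed in when it is done.

Besides the shell and the picture viewer there is one more tool, called as name([rows], argument=value, ...), one row to a line, values as JSON. servo_tool: Moves the arm, as the interface text tells. Its arguments: {"type":"object","properties":{"moves":{"type":"array"},"force":{"type":"number"}},"required":["moves"]}

```bash
mkdir -p pics; ls
cat > h.py <<'E'
import numpy as np, cv2
from workcell import *
def look(cam, names=(), pts=(), save=None):
    cal=calibration(cam); im,d=camera(cam)
    R=np.array(cal["R"]);t=np.array(cal["t"])
    if save: cv2.imwrite("pics/"+save,im[:,:,::-1])
    out={}
    for f,ns in ((recognise,names),(mark_of,pts)):
        for n in ns:
            r=f(n,cam)
            for e in r[:2]:
                print(cam,f.__name__,n,round(e["score"],2),np.round(R.T@(np.array(e["xyz"])-t),4))
    return im,d,cal
E
python3 - <<'E'
from h import *
o=get_obs();print({k:np.round(v,3) for k,v in o.items()},grasp_offset)
P=["stone_holder","end_stop","oil_stone","keeper_bar","bar_tab","bar_end","post_foot","saddle","oil_can"]
look("top",[],P,"top0.png")
look("scene",[],P,"scene0.png")
E
```

```text
pics
{'time': np.float64(0.0), 'q': array([6.3368e+01, 5.0110e+00, 1.0034e+01, 9.5100e+01, 1.0000e-03,
       9.0001e+01]), 'qd': array([-0.086,  0.126, -0.075,  0.006, -0.128,  0.022]), 'joint_efforts': array([ 1.0000e-03, -5.2039e+01,  4.6480e+01,  1.6000e-02,  0.0000e+00,
        0.0000e+00]), 'ee_pos': array([0.246, 0.491, 0.231]), 'tcp_rot': array([-1.79923e+02, -1.00000e-03,  1.53367e+02]), 'wrist_force': array([ 0.68 , -0.256,  0.328]), 'torque': array([-0.016,  0.013,  0.008]), 'grasp_force': np.float64(0.0), 'opening': np.float64(0.086)} 0.0187
top call stone_holder 0.86 [ 0.4801 -0.2458  0.0023]
top call end_stop 0.74 [ 0.6643 -0.2661  0.0085]
top call end_stop 0.3 [ 0.5378 -0.2508  0.0114]
top call oil_stone 0.75 [ 0.5385 -0.251   0.0094]
top call keeper_bar 0.79 [0.4697 0.1284 0.0019]
top call bar_tab 0.71 [0.5    0.0795 0.0432]
top call bar_end 0.94 [ 0.515   0.0262 -0.0024]
top call post_foot 0.95 [ 0.4833 -0.1853  0.0207]
top call saddle 0.92 [ 0.4751 -0.2917  0.0236]
top call saddle 0.35 [ 0.4814 -0.2473  0.0028]
top call oil_can 0.76 [ 0.6121  0.0963 -0.0052]
scene call stone_holder 0.73 [ 0.4726 -0.2364 -0.001 ]
scene call end_stop 0.68 [ 0.6566 -0.2577  0.0046]
scene call oil_stone 0.57 [ 0.5381 -0.2471  0.0062]
scene call keeper_bar 0.89 [4.709e-01 1.303e-01 3.000e-04]
scene call bar_tab 0.87 [0.4927 0.0759 0.0415]
scene call post_foot 0.65 [ 0.4849 -0.1848  0.0206]
scene call saddle 0.83 [ 0.4738 -0.2889  0.021 ]
scene call oil_can 0.79 [ 6.064e-01  9.650e-02 -4.000e-04]
```

View pics/top0.png

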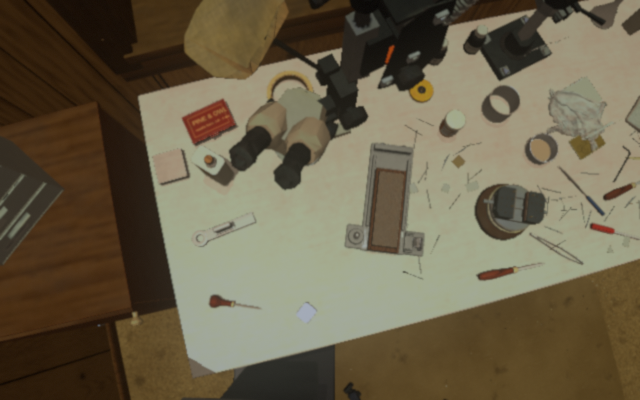

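View pics/scene0.png

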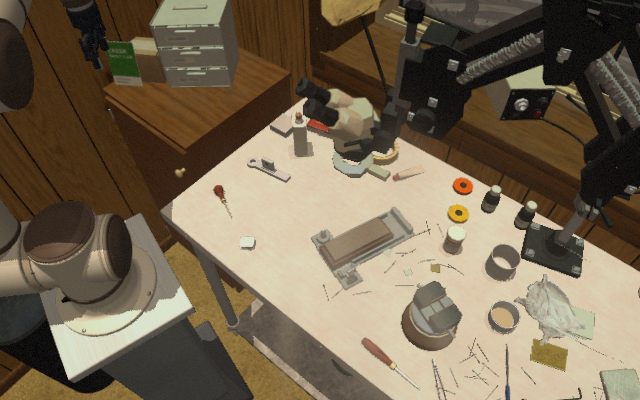

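Top view: holder at about (385,200), with the stone pulled back past the gate at (388,252). The bar lies at (225,230), its eye on the left, and the oil can is at (213,165). I'll go to the gate with the gripper closed to push the stone first.

servo_tool([
  [[0,0,8.56],[0,0,0],0],
  [[0,0,8.56],[0,0,0],0],
  [[0,0,8.56],[0,0,0],0],
  [[0,0,8.56],[0,0,0],0],
  [[0,0,8.56],[0,0,0],0],
  [[0,0,8.56],[0,0,0],0],
  [[0,0,8.56],[0,0,0],0],
  [[0,0,8.56],[0,0,0],0],
  [[0,0,0],[-0.03,0.009,0],0],
  [[0,0,0],[-0.045,0.013,0],0],
  [[0,0,0],[-0.045,0.013,0],0],
  [[0,0,0],[-0.045,0.013,0],0],
])

```text
time: 2.2
ee_pos: [0.2795, 0.3215, 0.2311]
tcp_rot: [180.0, -0.0, 84.9]
wrist_force: [0.6, 0.0, 1.2]
opening: -0.0002
grasp_force: 0.0
```

servo_tool([
  [[0,0,0],[-0.045,0.013,0],0],
  [[0,0,0],[-0.045,0.013,0],0],
  [[0,0,0],[-0.045,0.013,0],0],
  [[0,0,0],[-0.045,0.013,0],0],
  [[0,0,0],[-0.045,0.013,0],0],
  [[0,0,0],[-0.045,0.013,0],0],
  [[0,0,0],[-0.045,0.013,0],0],
  [[0,0,0],[-0.045,0.013,0],0],
  [[0,0,0],[-0.045,0.013,0],0],
  [[0,0,0],[-0.045,0.013,0],0],
  [[0,0,0],[-0.045,0.013,0],0],
  [[0,0,0],[-0.045,0.013,0],0],
])

```text
time: 3.4
ee_pos: [0.3868, -0.2309, 0.2315]
tcp_rot: [180.0, 0.0, 84.9]
wrist_force: [1.0, 0.2, -0.3]
opening: 0.0002
grasp_force: 0.0
```

Run:
```python
from h import *
o=get_obs();print(o["time"],o["ee_pos"],o["tcp_rot"],o["q"],o["opening"])
look("wrist",[],["stone_holder","end_stop","oil_stone","post_foot","saddle"],"w1.png")
```

```text
3.4 [ 0.38675321 -0.23094598  0.23145991] [1.79957381e+02 1.34851162e-02 8.48545292e+01] [-3.08471395e+01 -8.60663671e+00 -3.13657884e+00  9.54258067e+01
  6.33245870e-03  6.42983288e+01] 0.00015506328959812666
wrist call end_stop 0.65 [ 0.6559 -0.2611  0.0068]
wrist call oil_stone 0.62 [ 0.5348 -0.251   0.0082]
wrist call post_foot 0.86 [ 0.4835 -0.1871  0.0179]
wrist call saddle 0.72 [ 0.4691 -0.2916  0.0181]
```

View pics/w1.png

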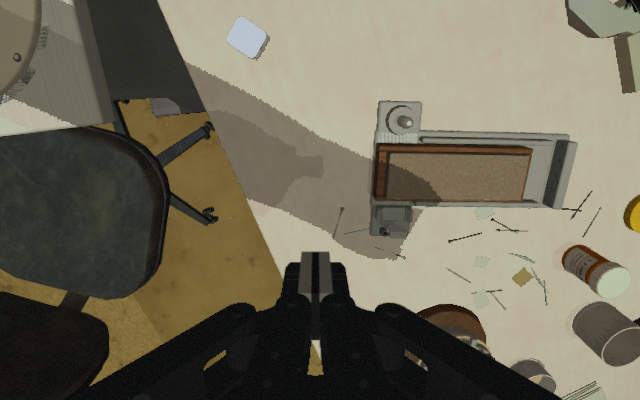

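The wrist view shows the stone's near end at (376,175), flush with the holder's near edge. The post is at (402,120), the saddle at (390,225) and the end stop at (570,170). I'll measure the holder's yaw from depth.

```bash
cat >> h.py <<'E'
def cloud(cam):
    cal=calibration(cam); im,d=camera(cam)
    K=np.array(cal["camera_matrix"]);v,u=np.mgrid[0:400,0:640]
    n=cv2.undistortPoints(np.stack([u,v],-1).reshape(-1,1,2).astype(np.float64),K,np.array(cal["dist"])).reshape(400,640,2)
    pc=np.dstack([n*d[...,None],d])
    w=(pc-np.array(cal["t"]))@np.array(cal["R"]); w[d<=0]=np.nan
    return im,w
def rect(p):
    (c,s,a)=cv2.minAreaRect((p*1000).astype(np.float32)); return np.round(c,1),np.round(s,1),round(a,2)
E
python3 - <<'E'
from h import *
for cam in ("wrist","top"):
    im,w=cloud(cam)
    for n in ("oil_stone","stone_holder"):
        r=cut_out(n,cam)
        if not r: print(n,"none"); continue
        m=r[0]["mask"]; p=w[m]; p=p[~np.isnan(p[:,0])]
        lo,hi=((.034,.05) if n=="oil_stone" else (.002,.06))
        q=p[(p[:,2]>lo)&(p[:,2]<hi)]
        print(cam,n,r[0]["score"],len(q),rect(q[:,:2]),np.median(q[:,2]))
        if n=="oil_stone":
            q=p[(p[:,2]>.022)&(p[:,2]<.05)]; print(" whole",rect(q[:,:2]))
        else:
            q=p[(p[:,2]>.018)&(p[:,2]<.026)]; print(" rails",len(q),rect(q[:,:2]))
E
```

```text
wrist oil_stone 0.67 6342 (array([ 536.2, -246.9]), array([ 50.3, 150.2]), 84.07) 0.039844605165006944
 whole (array([ 536.3, -245.2]), array([ 64.8, 168.5]), 84.02)
wrist stone_holder 0.62 8023 (array([ 561.3, -255.3]), array([159.4, 225. ]), 82.86) 0.012217777837018249
 rails 1904 (array([ 564.7, -259.6]), array([146.2, 213.1]), 80.57)
top oil_stone 0.69 1945 (array([ 538.7, -249.2]), array([ 61. , 163.9]), 83.7) 0.04216988937306713
 whole (array([ 538.4, -250.7]), array([ 64.5, 167.8]), 84.32)
top stone_holder 0.8 2384 (array([ 565.2, -243.7]), array([133.8, 221.1]), 83.81) 0.011902935394186976
 rails 641 (array([ 573.2, -236.8]), array([202.4, 129.3]), 0.48)
```

servo_tool([
  [[0,0,0.86],[0,0,0.03],0],
  [[0,0,0],[0,0.009,0.05],0],
  [[0,0,0],[0,0.009,0.05],0],
  [[0,0,0],[0,0.009,0.04],0],
  [[0,0,0],[0,0.009,0.03],0],
  [[0,0,0],[0,0,0.016],0],
  [[0,0,0],[0,0,0],0],
  [[0,0,0],[0,0.006,0],0],
  [[0,0,0],[0,0.006,0],0],
  [[0,0,0],[0,0.006,0],0],
  [[0,0,0],[0,0.006,0],0],
])

```text
time: 5.1
ee_pos: [0.4469, -0.2352, 0.0178]
tcp_rot: [180.0, 0.0, 84.0]
wrist_force: [-4.8, 0.2, 4.1]
opening: -0.0002
grasp_force: 2.3
```

servo_tool([
  [[0,0,0],[0,0.006,0],0],
  [[0,0,0],[0,0.006,0],0],
  [[0,0,0],[0,0.006,0],0],
  [[0,0,0],[0,0.005,0],0],
  [[0,0,0],[0,0.004,0],0],
])

```text
time: 5.6
ee_pos: [0.4736, -0.2377, 0.0168]
tcp_rot: [-180.0, -0.0, 84.0]
wrist_force: [-4.4, -0.0, 3.6]
opening: 0.0003
grasp_force: 2.3
```

servo_tool([
  [[0,0,0],[0,0.002,0],0],
  [[0,0,0],[0,0.002,0],0],
  [[0,0,0],[0,0.001,0],0],
])

```text
time: 5.9
ee_pos: [0.4782, -0.2383, 0.0168]
tcp_rot: [-180.0, -0.0, 84.0]
wrist_force: [-3.3, -0.2, 2.5]
opening: -0.0001
grasp_force: 1.7
```

servo_tool([
  [[0,0,0],[0,0.002,0],0],
  [[0,0,0],[0,0.002,0],0],
  [[0,0,0],[0,0,0],0],
])

```text
time: 6.2
ee_pos: [0.4802, -0.2385, 0.0166]
tcp_rot: [-179.8, -0.0, 84.0]
wrist_force: [-13.4, 0.3, 6.8]
opening: 0.0001
grasp_force: 7.0
```

servo_tool([
  [[0,0,0],[0,0.002,0],0],
  [[0,0,0],[0,0.002,0],0],
  [[0,0,0],[0,0,0],0],
])

```text
time: 6.5
ee_pos: [0.4807, -0.2385, 0.0164]
tcp_rot: [-179.4, 0.0, 83.9]
wrist_force: [-32.5, 2.3, 20.0]
opening: -0.0001
grasp_force: 16.8
```

servo_tool([
  [[0,0,0],[0,-0.01,0],0],
  [[0,0,0],[0,-0.02,0],0],
  [[0,0,0],[0,-0.03,-0.02],0],
  [[0,0,0],[0,-0.03,-0.045],0],
  [[0,0,0],[0,-0.02,-0.045],50],
  [[0,0,0],[0,0,-0.045],50],
  [[0,0,0],[0,0,-0.045],50],
  [[0,0,0],[0,0,-0.02],50],
  [[0,0,0],[0,0,0],50],
])

```text
time: 7.4
ee_pos: [0.3804, -0.2286, 0.237]
tcp_rot: [179.6, 0.1, 84.0]
wrist_force: [-0.1, 0.1, -0.5]
opening: 0.0429
grasp_force: 0.0
```

Run:
```python
from h import *
o=get_obs();print(o["time"],o["ee_pos"],o["tcp_rot"],o["opening"])
cal=calibration("wrist");im,w=cloud("wrist"); cv2.imwrite("pics/w2.png",cv2.resize(im[60:300,300:640,::-1],None,fx=2,fy=2))
R=np.array(cal["R"]);t=np.array(cal["t"])
for n in ["end_stop","post_foot","saddle","oil_stone"]:
    for e in mark_of(n,"wrist")[:1]: print(n,round(e["score"],2),np.round(R.T@(np.array(e["xyz"])-t),4))
r=cut_out("oil_stone","wrist"); p=w[r[0]["mask"]]; p=p[(p[:,2]>.022)&(p[:,2]<.05)]; print(rect(p[:,:2]))
```

```text
7.4 [ 0.38040648 -0.22862077  0.23698264] [1.79638927e+02 1.44203850e-01 8.40324274e+01] 0.04287338477112706
end_stop 0.73 [ 0.6573 -0.2587  0.0091]
post_foot 0.87 [ 0.4833 -0.185   0.0187]
saddle 0.93 [ 0.4695 -0.2915  0.0182]
oil_stone 0.78 [ 0.5712 -0.2521  0.0072]
(array([ 576.4, -253.3]), array([ 64.8, 170.7]), 83.93)
```

View pics/w2.png

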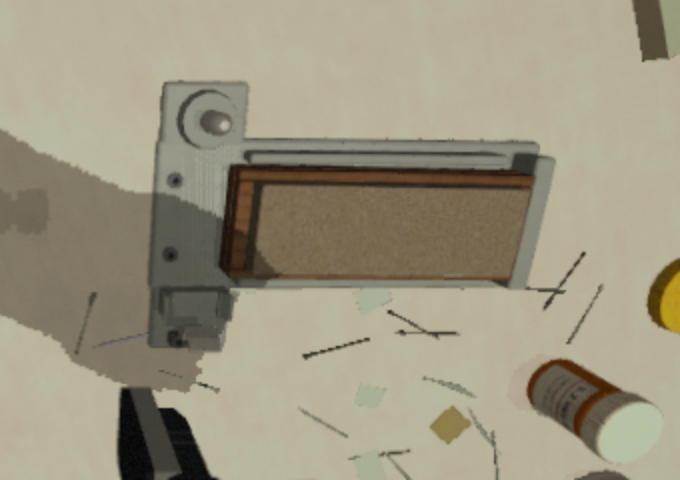

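The stone sits home against the stop (it moved 40 mm and the force rose sharply). The post tip is at about crop pixel (218,122). I'll measure the post tip now, then go to the bar.

Run:
```python
from h import *
im,w=cloud("wrist"); v,u=np.mgrid[0:400,0:640]
m=(np.hypot(w[...,0]-.484,w[...,1]+.186)<.02)
for lo,hi in ((.023,.03),(.03,.037),(.037,.043),(.043,.05)):
    k=m&(w[...,2]>lo)&(w[...,2]<hi); p=w[k]; print(lo,len(p),p.mean(0),p.min(0),p.max(0),u[k].mean(),v[k].mean()) if len(p) else None
p=w[m]; z=p[:,2]; k=(z>.014)&(z<.022); print("boss",k.sum(),p[k].mean(0),p[k].min(0),p[k].max(0))
```

```text
0.023 23 [ 0.47936174 -0.18398366  0.02672956] [ 0.47717947 -0.19081892  0.02311367] [ 0.48385488 -0.17988909  0.02971302] 407.95652173913044 121.21739130434783
0.03 20 [ 0.47922356 -0.18368166  0.03407931] [ 0.4771177  -0.1900059   0.03077179] [ 0.48602403 -0.18025106  0.03691704] 409.75 121.55
0.037 74 [ 0.48153147 -0.18540738  0.04003866] [ 0.47746197 -0.19131755  0.03723058] [ 0.48838159 -0.18009448  0.0429402 ] 413.68918918918916 123.5945945945946
0.043 39 [ 0.48302835 -0.18555665  0.04471919] [ 0.47996578 -0.1886876   0.04310666] [ 0.48660345 -0.18254607  0.04665806] 416.53846153846155 124.05128205128206
boss 486 [ 0.48089434 -0.18508624  0.01733687] [ 0.46758127 -0.20122674  0.01400332] [ 0.49731771 -0.17067483  0.02187959]
```

servo_tool([
  [[0,0,-8.5],[0,0,0],50],
  [[0,0,-8.5],[0,0,0],50],
  [[0,0,-8.5],[0,0,0],50],
  [[0,0,-5.5],[0,0,0],50],
  [[0,0,0],[0.03,0,0],50],
  [[0,0,0],[0.046,0,0],50],
  [[0,0,0],[0.046,0,0],50],
  [[0,0,0],[0.046,0,0],50],
  [[0,0,0],[0.03,0,0],50],
  [[0,0,0],[0.02,0.01,0],50],
  [[0,0,0],[0,0,0],50],
])

```text
time: 8.85
ee_pos: [0.2954, -0.0244, 0.2332]
tcp_rot: [180.0, -0.0, 115.2]
wrist_force: [-0.3, 0.0, 0.6]
opening: 0.0424
grasp_force: 0.0
```

servo_tool([
  [[0,0,0],[0,0.03,0],50],
  [[0,0,0],[0,0.045,0],50],
  [[0,0,0],[0,0.045,0],50],
  [[0,0,0],[0,0.04,0],50],
  [[0,0,0],[0,0,0],50],
  [[0,0,0],[0,0,0],50],
])

```text
time: 9.45
ee_pos: [0.4409, 0.0413, 0.2322]
tcp_rot: [-179.8, -0.0, 115.1]
wrist_force: [-0.9, 1.3, -0.1]
opening: 0.043
grasp_force: 0.0
```

Run:
```python
from h import *
o=get_obs();print(o["time"],o["ee_pos"],o["tcp_rot"],o["opening"])
cal=calibration("wrist");im,w=cloud("wrist"); cv2.imwrite("pics/w3.png",im[:,:,::-1])
R=np.array(cal["R"]);t=np.array(cal["t"])
for n in ["keeper_bar","bar_tab","bar_end","oil_can"]:
    for e in mark_of(n,"wrist")[:1]: print(n,round(e["score"],2),np.round(R.T@(np.array(e["xyz"])-t),4))
r=cut_out("keeper_bar","wrist"); p=w[r[0]["mask"]]
q=p[(p[:,2]>.006)&(p[:,2]<.014)]; print("flat",len(q),rect(q[:,:2]))
q=p[(p[:,2]>.040)&(p[:,2]<.05)]; print("tab",len(q),rect(q[:,:2]),q.mean(0))
```

```text
9.45 [0.44088307 0.04126721 0.23215757] [-1.79830174e+02 -4.90892838e-02  1.15052700e+02] 0.042968269510352805
keeper_bar 0.84 [ 0.4759  0.1315 -0.0032]
bar_tab 0.76 [0.4881 0.0784 0.0441]
bar_end 0.83 [0.5143 0.029  0.0035]
oil_can 0.94 [6.114e-01 9.910e-02 6.000e-04]
flat 1865 (array([493.7,  85. ]), array([ 33.3, 133.7]), 26.12)
tab 332 (array([492.4,  81.1]), array([10. , 35.5]), 23.67) [0.49174064 0.08135748 0.0447054 ]
```

View pics/w3.png

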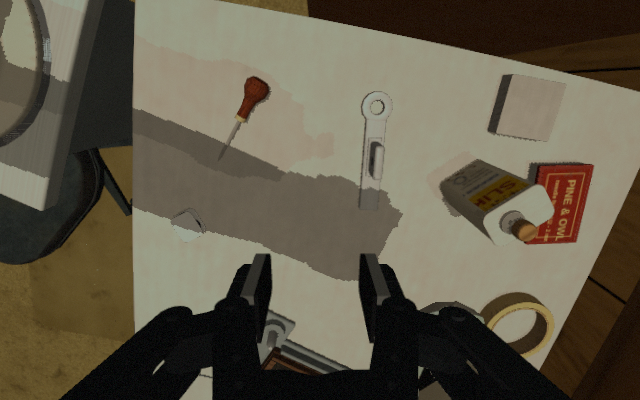

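Wrist view: bar eye at (377,105), tab at (376,158), free end at (369,208), oil can at (500,205), well clear. Moving over the tab and down.

servo_tool([
  [[0,0,0],[0.007,0.032,0.02],50],
  [[0,0,0],[0.007,0.0325,0.04],50],
  [[0,0,0],[0,0,0.045],50],
  [[0,0,0],[0,0,0.045],50],
  [[0,0,0],[0,0,0.03],50],
  [[0,0,0],[0,0,0.018],50],
  [[0,0,0],[0,0,0.008],50],
  [[0,0,0],[0,0,0],50],
])

```text
time: 10.55
ee_pos: [0.4917, 0.0805, 0.0287]
tcp_rot: [-180.0, -0.0, 115.0]
wrist_force: [0.2, 0.2, 0.4]
opening: 0.0429
grasp_force: 0.0
```

servo_tool([
  [[0,0,0],[0,0,0],0],
  [[0,0,0],[0,0,0],0],
  [[0,0,0],[0,0,0],0],
  [[0,0,0],[0,0,0],0],
  [[0,0,0],[0,0,0],0],
  [[0,0,0],[0,0,0],0],
], force=70)

```text
time: 11.15
ee_pos: [0.4932, 0.0809, 0.0306]
tcp_rot: [179.9, 0.0, 115.0]
wrist_force: [0.6, 0.2, 7.0]
opening: 0.0081
grasp_force: 70.3
```

servo_tool([
  [[0,0,0],[0,0,-0.01],0],
  [[0,0,0],[0,0,-0.025],0],
  [[0,0,0],[0,0,-0.03],0],
  [[0,0,0],[0,-0.01,-0.035],0],
  [[0,0,0],[0,-0.025,-0.02],0],
  [[0,0,0],[0,-0.025,0],0],
  [[0,0,6],[0,0,0],0],
  [[0,0,8.5],[0,0,0],0],
  [[0,0,8.5],[0,0,0],0],
  [[0,0,8],[0,0,0],0],
  [[0,0,0],[0,0,0],0],
])

```text
time: 12.25
ee_pos: [0.4378, 0.0554, 0.1496]
tcp_rot: [180.0, -0.0, 83.9]
wrist_force: [-0.1, 0.7, -1.4]
opening: 0.0079
grasp_force: 69.2
```

```bash
cat > bar.py <<'E'
from h import *
import sys
o=get_obs();print(o["time"],o["ee_pos"],o["tcp_rot"],o["opening"],o["grasp_force"],o["wrist_force"])
cal=calibration("wrist");im,w=cloud("wrist"); cv2.imwrite("pics/"+sys.argv[1],im[:,:,::-1])
R=np.array(cal["R"]);t=np.array(cal["t"])
for n in ["keeper_bar","bar_tab","bar_end","post_foot"]:
    for e in mark_of(n,"wrist")[:1]: print(n,round(e["score"],2),np.round(R.T@(np.array(e["xyz"])-t),4))
r=cut_out("keeper_bar","wrist")
if r:
    p=w[r[0]["mask"]]; p=p[~np.isnan(p[:,0])]
    d=(p-o["ee_pos"]); a=np.radians(o["tcp_rot"][2]); X=d[:,0]*np.cos(a)+d[:,1]*np.sin(a); Y=d[:,0]*np.sin(a)-d[:,1]*np.cos(a)
    k=(X>.02)&(X<.09); 
    print("tool-frame eye part",k.sum(),"X",X[k].min(),X[k].max())
    for lo in np.arange(.02,.085,.01):
        j=k&(X>=lo)&(X<lo+.01)
        if j.sum()>3: print(round(lo,2),j.sum(),"Ymid",np.round((Y[j].min()+Y[j].max())/2*1e3,1),"wid",np.round(np.ptp(Y[j])*1e3,1),"z",np.round(np.median(d[j,2])*1e3,1))
E
python3 bar.py w4.png
```

```text
12.25 [0.43779548 0.05535233 0.14962517] [ 1.79982098e+02 -4.17717391e-03  8.39091370e+01] 0.00787128630327047 69.16713237762451 [-0.10859765  0.68312862 -1.44083167]
keeper_bar 0.61 [0.4467 0.1071 0.1192]
bar_tab 0.67 [0.433  0.0494 0.1622]
bar_end 0.94 [0.4288 0.0007 0.1179]
tool-frame eye part 4333 X 0.02000345828683943 0.06973026619565151
0.02 795 Ymid -0.1 wid 60.2 z -21.1
0.03 813 Ymid -0.1 wid 60.0 z -21.2
0.04 1002 Ymid 0.3 wid 55.0 z -21.3
0.05 786 Ymid -2.6 wid 38.2 z -21.3
0.06 937 Ymid -0.1 wid 30.2 z -21.2
```

View pics/w4.png

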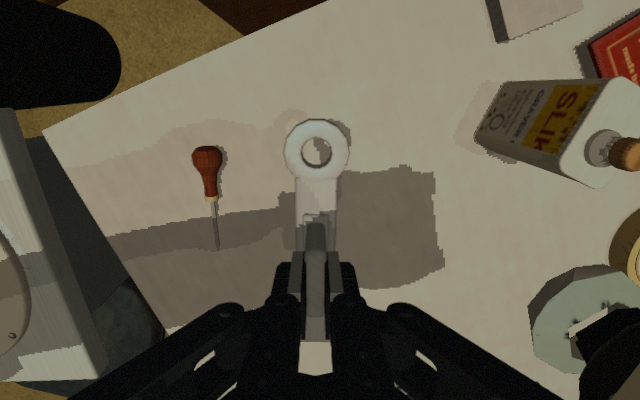

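The bar hangs level and square in the grip, with the eye at (317,151). I'll locate the eye centre precisely in the tool frame while travelling to a hover over the post.

```bash
cat > eye.py <<'E'
from h import *
o=get_obs(); im,w=cloud("wrist")
d=w-o["ee_pos"]; a=np.radians(o["tcp_rot"][2])
X=d[...,0]*np.cos(a)+d[...,1]*np.sin(a); Y=d[...,0]*np.sin(a)-d[...,1]*np.cos(a)
k=(abs(d[...,2]+.0212)<.0035)&(X>.045)&(X<.08)&(abs(Y)<.025)
p=np.stack([X[k],Y[k]],-1)
r=p[p[:,0]>.05]
from scipy.optimize import least_squares
# outer boundary: farthest point in angular bins
c=np.array([.0535,0])
for _ in range(3):
    an=np.arctan2(*(p-c).T[::-1]); b=[]
    for th in np.radians(np.arange(-100,101,8)):
        s=p[abs(an-th)<np.radians(4)]
        if len(s): b.append(s[np.argmax(np.hypot(*(s-c).T))])
    b=np.array(b); f=least_squares(lambda q:np.hypot(b[:,0]-q[0],b[:,1]-q[1])-q[2],[*c,.017]).x; c=f[:2]
print("eye tool XY,R",np.round(f*1000,1))
cw=o["ee_pos"][:2]+c[0]*np.array([np.cos(a),np.sin(a)])+c[1]*np.array([np.sin(a),-np.cos(a)])
print("eye world",cw,o["ee_pos"],o["tcp_rot"],o["time"])
bar=p[(p[:,0]<.05)];print("stem Y",[np.round((s[:,1].min()+s[:,1].max())/2*1e3,1) for lo in (.025,) for s in [np.stack([X,Y],-1)[(abs(d[...,2]+.0212)<.0035)&(X>lo)&(X<lo+.008)&(abs(Y)<.016)]]])
E
python3 eye.py
```

```text
eye tool XY,R [53.4 -0.3 16.6]
eye world [0.4430324  0.10852946] [0.43786422 0.05537774 0.14908784] [-1.79998630e+02  1.07983082e-04  8.41418228e+01] 12.55
stem Y [np.float64(-0.4)]
```

servo_tool([
  [[0,0,0],[-0.03,0,0],0],
  [[0,0,0],[-0.045,0,0],0],
  [[0,0,0],[-0.045,0,0],0],
  [[0,0,0],[-0.045,0,0],0],
  [[0,0,0],[-0.045,0,0],0],
  [[0,0,0],[-0.04,0,0],0],
  [[0,0,0],[-0.025,0,0],0],
  [[0,0,0],[0,0,0],0],
])

```text
time: 13.4
ee_pos: [0.4087, -0.2207, 0.1487]
tcp_rot: [-180.0, 0.0, 83.9]
wrist_force: [-0.2, 0.5, -1.9]
opening: 0.0082
grasp_force: 69.2
```

servo_tool([
  [[0,0,0],[-0.0105,0.02,0.02],0],
  [[0,0,0],[0,0.02,0.03],0],
  [[0,0,0],[0,0,0],0],
  [[0,0,0],[0,0,0],0],
  [[0,0,0],[0,0,0],0],
])

```text
time: 13.9
ee_pos: [0.448, -0.2324, 0.1001]
tcp_rot: [180.0, 0.0, 84.1]
wrist_force: [0.7, 0.3, -1.5]
opening: 0.008
grasp_force: 69.2
```

```bash
python3 eye.py
cat > post.py <<'E'
from h import *
o=get_obs(); im,w=cloud("wrist"); cv2.imwrite("pics/w5.png",im[:,:,::-1])
v,u=np.mgrid[0:400,0:640]
m=np.hypot(w[...,0]-.4835,w[...,1]+.1856)<.014
for lo,hi in ((.03,.038),(.038,.043),(.043,.05)):
    k=m&(w[...,2]>lo)&(w[...,2]<hi); p=w[k]
    if len(p): print(lo,len(p),np.round(p.mean(0),4),np.round((p.min(0)+p.max(0))/2,4),np.round(np.ptp(p,0),4),u[k].mean(),v[k].mean())
E
python3 post.py
```

```text
eye tool XY,R [53.4 -0.3 16.6]
eye world [ 0.45323258 -0.17925671] [ 0.44801992 -0.2324203   0.1001318 ] [1.79951121e+02 1.91654787e-02 8.40775847e+01] 13.9
stem Y [np.float64(-0.4)]
0.03 62 [ 0.481  -0.1827  0.0351] [ 0.4829 -0.1854  0.0342] [0.0119 0.0114 0.0075] 359.7096774193548 141.0
0.038 154 [ 0.4821 -0.1847  0.0402] [ 0.4825 -0.1856  0.0405] [0.0112 0.0113 0.0049] 362.85064935064935 145.28571428571428
0.043 101 [ 0.4826 -0.1854  0.0447] [ 0.4827 -0.1856  0.0449] [0.0069 0.0068 0.0038] 364.64356435643566 147.5049504950495
```

View pics/w5.png

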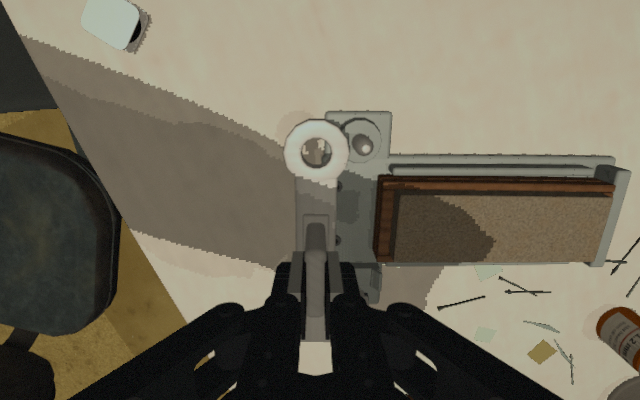

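The hover shows the eye at (317,151) and the post at (364,147), so the offset is about 30 mm along tool y and -3 mm along tool x. I'll shift and descend partway.

servo_tool([
  [[0,0,0],[-0.001,0.01,0],0],
  [[0,0,0],[-0.001,0.01,0],0],
  [[0,0,0],[-0.0012,0.01,0],0],
  [[0,0,0],[0,0,0.008],0],
  [[0,0,0],[0,0,0.008],0],
  [[0,0,0],[0,0,0.005],0],
  [[0,0,0],[0,0,0],0],
])

```text
time: 14.7
ee_pos: [0.4766, -0.2387, 0.0766]
tcp_rot: [-179.9, -0.0, 84.0]
wrist_force: [0.5, 0.4, -1.7]
opening: 0.0084
grasp_force: 69.3
```

```bash
python3 eye.py
python3 - <<'E'
from h import *
im,w=cloud("wrist"); cv2.imwrite("pics/w6.png",cv2.resize(im[90:290,220:420,::-1],None,fx=3,fy=3))
m=np.hypot(w[...,0]-.4827,w[...,1]+.1856)<.0075
p=w[m]; q=p[(p[:,2]>.03)&(p[:,2]<.05)]; print(len(q),q.mean(0) if len(q) else 0)
E
```

```text
eye tool XY,R [53.5 -0.3 16.6]
eye world [ 0.48182256 -0.18544548] [ 0.47658676 -0.23869205  0.07662737] [-1.79880653e+02 -4.15632100e-02  8.40237303e+01] 14.7
stem Y [np.float64(-0.5)]
350 [ 0.48286088 -0.18538799  0.04222885]
```

View pics/w6.png

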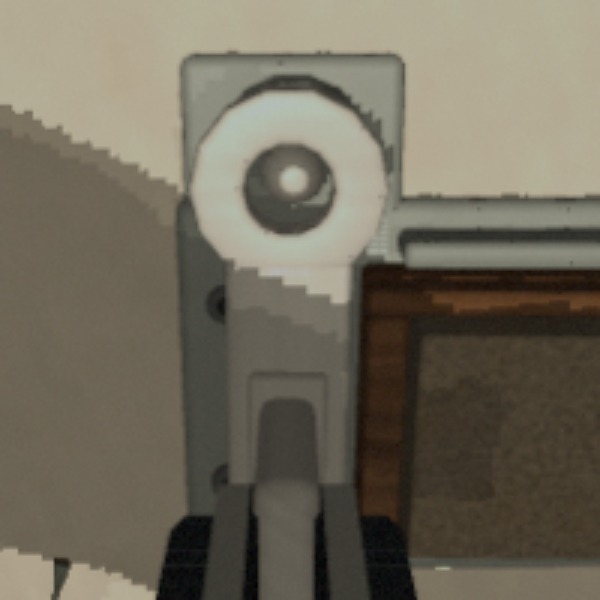

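The post tip shows inside the eye at (293,180), with the hole centred at (290,188). A 1 mm nudge, then on down.

servo_tool([
  [[0,0,0],[0,0.001,0.003],0],
  [[0,0,0],[0,0,0.003],0],
  [[0,0,0],[0,0,0.003],0],
  [[0,0,0],[0,0,0.002],0],
  [[0,0,0],[0,0,0],0],
])

```text
time: 15.3
ee_pos: [0.4791, -0.2385, 0.0689]
tcp_rot: [179.9, -0.0, 84.1]
wrist_force: [-1.9, 8.6, 13.5]
opening: 0.0083
grasp_force: 71.7
```

servo_tool([
  [[0,0,0],[0,0,0.003],0],
  [[0,0,0],[0,0,0.003],0],
  [[0,0,0],[0,0,0],0],
])

```text
time: 15.6
ee_pos: [0.4789, -0.2385, 0.0615]
tcp_rot: [179.9, -0.1, 84.1]
wrist_force: [1.6, 4.4, 2.6]
opening: 0.0082
grasp_force: 70.5
```

servo_tool([
  [[0,0,0],[0,0,0.003],0],
  [[0,0,0],[0,0,0.003],0],
  [[0,0,0],[0,0,0],0],
])

```text
time: 15.9
ee_pos: [0.4785, -0.2387, 0.0546]
tcp_rot: [-180.0, -0.1, 84.1]
wrist_force: [2.2, 4.5, -1.2]
opening: 0.0082
grasp_force: 69.9
```

servo_tool([
  [[0,0,0],[0,0,0.003],0],
  [[0,0,0],[0,0,0.003],0],
  [[0,0,0],[0,0,0],0],
])

```text
time: 16.2
ee_pos: [0.4785, -0.2398, 0.0492]
tcp_rot: [180.0, 0.1, 84.0]
wrist_force: [-0.4, -1.8, 0.8]
opening: 0.0079
grasp_force: 70.4
```

servo_tool([
  [[0,0,0],[0,0,0.002],0],
  [[0,0,0],[0,0,0.001],0],
  [[0,0,0],[0,0,0],0],
])

```text
time: 16.5
ee_pos: [0.4787, -0.2404, 0.0482]
tcp_rot: [179.9, 0.1, 84.0]
wrist_force: [-5.3, -1.7, 18.0]
opening: 0.0083
grasp_force: 72.7
```

Run:
```python
from h import *
o=get_obs(); print(o["wrist_force"],o["ee_pos"])
im,w=cloud("wrist"); a=np.radians(-5.95)
d=w-np.array([.4827,-.1856,0]); X=d[...,0]*np.cos(a)+d[...,1]*np.sin(a); Y=-d[...,0]*np.sin(a)+d[...,1]*np.cos(a)
for y in (10,0,-12,-20,-90,-100):
    k=(abs(X)<.008)&(abs(Y*1e3-y)<4)&(w[...,2]<.04)&(w[...,2]>.01); 
    if k.sum(): print(y,k.sum(),np.round(np.median(w[...,2][k]),4))
```

```text
[-5.29827121 -1.68105652 18.01149979] [ 0.47872417 -0.24040179  0.04824761]
10 547 0.0273
0 241 0.0273
-12 477 0.0273
-20 467 0.0274
-100 90 0.0273
```

The bar is seated and level, with its top at 27.3 mm at both the eye and the free end. Releasing and lifting, then checking.

servo_tool([
  [[0,0,0],[0,0,-0.002],0],
  [[0,0,0],[0,0,0],25],
  [[0,0,0],[0,0,0],40],
  [[0,0,0],[0,0,0],40],
  [[0,0,0],[0,0,0],40],
  [[0,0,0],[0,0,-0.01],40],
  [[0,0,0],[0,0,-0.03],40],
  [[0,0,0],[0,0,-0.04],40],
  [[0,0,0],[0,-0.04,-0.04],40],
  [[0,0,0],[-0.04,-0.04,-0.03],40],
  [[0,0,0],[-0.04,0,-0.02],40],
  [[0,0,0],[0,0,0],40],
])

```text
time: 17.75
ee_pos: [0.4045, -0.3066, 0.2106]
tcp_rot: [179.7, 0.2, 83.8]
wrist_force: [-0.7, 1.3, -1.2]
opening: 0.0344
grasp_force: 0.0
```

Run:
```python
from h import *
o=get_obs(); print(o["time"],o["wrist_force"],o["ee_pos"])
im,w=cloud("wrist"); cv2.imwrite("pics/w7.png",cv2.resize(im[0:250,300:620,::-1],None,fx=2.4,fy=2.4))
a=np.radians(-5.95)
d=w-np.array([.4827,-.1856,0]); X=d[...,0]*np.cos(a)+d[...,1]*np.sin(a); Y=-d[...,0]*np.sin(a)+d[...,1]*np.cos(a)
for y in (12,-12,-22,-30,-76,-85,-94,-102,-110,-116):
    k=(abs(X)<.008)&(abs(Y*1e3-y)<3)&(w[...,2]<.04)&(w[...,2]>.01); 
    if k.sum(): print(y,k.sum(),np.round(np.median(w[...,2][k]),4))
r=cut_out("oil_stone","wrist"); p=w[r[0]["mask"]]; p=p[(p[:,2]>.022)&(p[:,2]<.05)]; print(rect(p[:,:2]))
```

```text
17.75 [-0.67782022  1.29343856 -1.2346131 ] [ 0.40453708 -0.30660526  0.21059895]
12 115 0.0277
-12 123 0.0274
-22 119 0.0275
-30 118 0.0277
-76 78 0.0291
-85 100 0.0275
-94 97 0.0274
-102 97 0.0273
-110 92 0.0273
-116 111 0.0338
(array([ 576., -252.]), array([ 62. , 170.3]), 83.65)
```

View pics/w7.png

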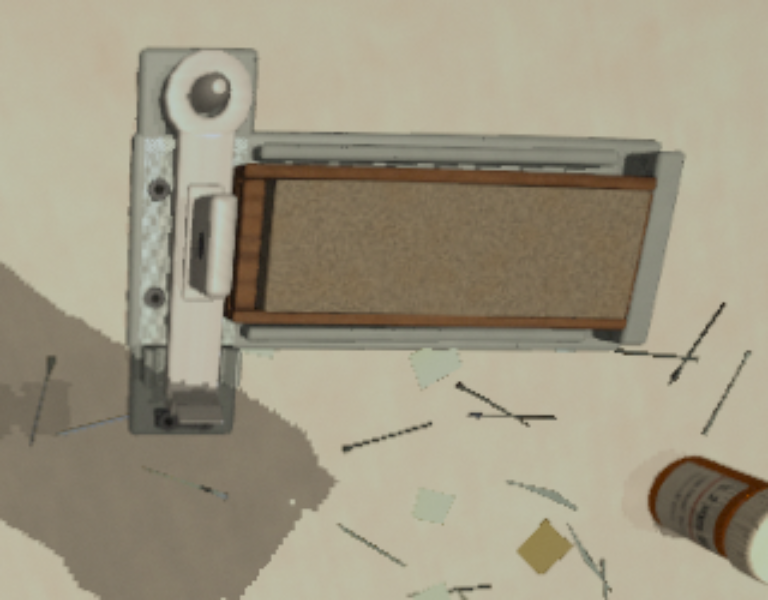

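The view shows the eye on the post at (210,92), the bar flat across the gate, and the catch nose over its free end at (195,400). The stone is still against the stop, so I'm handing in.

```bash
python3 -c "
from workcell import *
print(job_done())"
```

```text
the job is handed in; nothing more can be done
None
```

The job is handed in at about 18 s: the stone is home against the end stop, the bar is on the post and lies flat with the catch over its free end, and the oil can was not touched.

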